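# Shift the capsule filler's pin round its L-shaped slot to lock it

### The job

Close and lock the capsule filler: with the fingertips push its red knob along the long leg of the L-shaped slot, towards the white capsule plate, until it stops at the corner, then push it sideways along the short leg as far as it goes. Only push the knob, never pinch it between the fingers, leave the bottle, jar and cork beside the machine undisturbed, and finish clear of everything.

Things in the scene. Friction and masses are not known exactly. Their poses are not given: they have to be found in the camera images.
- filler: hand capsule filler fixed to the worktop: blue base 250 (x) x 200 (y) mm with a flat aluminium deck, top 36 mm above the worktop. Origin at the centre of its underside on the worktop; x points to its rear, where a white plate with yellow capsules stands (x 53 to 117 mm, top 50 mm above the worktop), y to its left.
- knob (a point): centre of the red square push knob on the slot pin: 26 mm wide in x and y, from 40 to 66 mm above the worktop (4 mm clear above the deck), sides parallel to the filler's x and y. It is captive: it cannot be lifted or turned, only slid along the slot. It slides stiffly (about 2 to 4 N) and stays where it is left. The deck is free for 30 mm round it.
- slot_start (a point): the deck has an L-shaped slot 14 mm wide, a long leg along the filler's x and, from its rear end, a short leg to the left along y. This is the front end of the long leg, at deck height, 36 mm above the worktop: position of the pin's axis there
- slot_corner (a point): the corner of the L, at deck height: position of the pin's axis there, 70 mm to the rear (+x of the filler) of slot_start
- slot_end (a point): the end of the short leg, at deck height: position of the pin's axis there, 48 mm to the left (+y of the filler) of slot_corner
- carriage (a joint): travel of knob and clamp bar along the long leg, m: 0 at slot_start, 0.070 at the corner, where it stops. The steel clamp bar lies across the deck, its centre line 50 mm to the rear of the knob's centre, 12 mm thick, top 47 mm above the worktop
- shift (a joint): travel of the knob along the short leg, m: 0 in the long leg, 0.048 at slot_end, where it stops. The pin has 1.5 mm play either side in the slot, so it can enter the short leg only with carriage above 0.068.
- face_near: the front upright face of the knob, a 24 mm tall, 22 mm wide plate; its point is 10.5 mm from the knob's centre towards the filler's front (-x) (2.5 mm inside the outer surface)
- face_far: the rear upright face of the knob, a 24 mm tall, 22 mm wide plate; its point is 10.5 mm from the knob's centre towards the filler's rear (+x) (2.5 mm inside the outer surface)
- face_left: the left upright face of the knob, a 24 mm tall, 22 mm wide plate; its point is 10.5 mm from the knob's centre towards the filler's left (+y) (2.5 mm inside the outer surface)
- face_right: the right upright face of the knob, a 24 mm tall, 22 mm wide plate; its point is 10.5 mm from the knob's centre towards the filler's right (-y) (2.5 mm inside the outer surface)
- amber_bottle_mid (a point): middle of a loose brown glass bottle, 48 mm across and 100 mm tall, standing on the worktop right of the filler; leave alone
- red_jar_mid (a point): middle of a loose white ointment jar with a red lid, 45 mm across and 40 mm tall, standing on the worktop left of the filler; leave alone
- cork_mid (a point): middle of a loose cork stopper, 30 mm across and 22 mm tall, standing on the worktop right of the filler; leave alone

How it is judged:
On the way:
1. the knob is pushed to the corner, still in the long leg (value of joint carriage above 0.0665 m and value of joint shift below 0.02 m), for 0.05 s.
At the end, for the whole second after the job is handed in: the carriage stands at more than 66.5 mm of its 70 mm, the knob at more than 44 mm of the 48 mm of the short leg and still, and bottle, jar and cork are within 12 mm of where they began (value of joint carriage above 0.0665 m and value of joint shift above 0.044 m and velocity of joint shift below 0.01 m/s and distance of each of amber_bottle_mid, red_jar_mid, cork_mid from where it was at the start of the episode below 0.012 m); the robot touches nothing.
It fails at once if the knob is pinched: fingers press on two opposite faces at once (contact force between each of face_near, face_far and the fingers above 0.8 N or contact force between each of face_left, face_right and the fingers above 0.8 N).
It fails at once if bottle, jar or cork is shifted or lifted by more than 30 mm, or tipped over (distance of any of amber_bottle_mid, red_jar_mid, cork_mid from where it was at the start of the episode above 0.03 m or angle between any of amber_bottle_mid, red_jar_mid, cork_mid's own z axis and vertical above 0.5 rad).
It also fails if it takes over 43 s, if anything falls off the work surface, if the arm or the gripper's body presses on something with over 40 N, if the wrist force passes 120 N, or if a joint passes its speed limit or range.

### The arm

A 7-joint arm with a two-finger parallel gripper is mounted at the origin on a cart in front of the work surface, level with it; the furniture and walls round the work are solid. World frame = base frame: x ahead of the robot, y to its left, z up, the work surface at z = 0. Lengths are in m, angles in rad, forces in N, time in s.
With the tool pointing down it reaches from about 0.425 to 0.925 m from the base axis. Payload 6.8 kg.
Tool frame: the origin (TCP) lies at the very end of the fingers, on their centre line; the grasp point (between the pads) lies 19 mm behind it (env.grip_point_offset is the distance from the TCP to the grasp point, in m); x points along the fingers, y is the direction in which the jaws open and shut, and the axes are right-handed (so a half turn about x gives the same grasp; the last joint's range is limited). The gripper opens to 88 mm and grips with 3 to 60 N. Pads are 20 mm wide; open, the fingers measure 115 mm over their backs; the gripper's body (75 mm by 178 mm) begins 61 mm behind the grasp point.
Start: joints at [1.045, 0.477, 0.022, 1.555, -0.011, 1.109, -0.083], TCP at [0.274, -0.617, 0.223] pointing down, gripper open.
Joint ranges: [-2.96, 2.96], [-0.34, 2.1], [-1.41, 1.46], [0.24, 2.44], [-1.37, 4.51], [0.17, 1.92], [-2.96, 2.96]. Speed limits (rad/s): [2.39, 2.39, 3.14, 3.14, 3.14, 3.14, 3.14].

### API

Orientations are given as a unit quaternion [w, x, y, z].
In Python, from plant import env, imaging gives the robot as it stands.
- The arm moves only by the shell command python3 -m creep 'ROWS' [FORCE]. ROWS is JSON, one flat list of numbers, 7 for each row, row after row: the shift along the tool's x, y, z in m, then the turn, a rotation vector about the tool's x, y, z in degrees, then the finger opening in m, from 0 to 0.0878. In form: [x, y, z, wx, wy, wz, claw, x, y, z, wx, wy, wz, claw, ...]. A call has 1 to 5 rows; each row is the pose to reach, as a shift and turn from the pose commanded when the call began, along the tool's axes at that moment; what a row does not reach only later rows make up. A row lasts 1/10 s, in which the tool goes at most 50 mm and 8.59 degrees, less where a joint would pass 70% of its speed; a pose out of reach is approached as far as the arm can. A call with a gripper value outside its range is refused whole. The fingers move at their own pace and stop on an object; FORCE is the grip in N (left out, the last holds). Time passes only in rows, so rows that repeat a pose let the fingers close. It gives the time, the measured TCP pose, the force and the opening at its end, in the units of the state.
- env.read_state(): the state, without advancing time (a new reading comes with each control period).
- imaging.snapshot(name): name is "scene" or "side" or "wrist"; returns a dict with "pixels" (400x640x3 uint8, red, green, blue), "z_map" (400x640 float32, m along the optical axis (not along the pixel's ray), 0 where there is no reading), "K" (3x3 intrinsics, pixels), "origin" and "attitude" of the camera in the world. Camera axes: x right, y up, looking along -z (the intrinsics and any distortion apply to the point x, -y, -z); pixel columns grow to the right and rows downward; lengths in m; the calibration is good to about 2 mm. A picture is of the moment at which its call begins.
- env.sign_off(): hands the job in, once; it reports no verdict.
The state is a dict: "time": time; "joint_positions": joint angles; "dq": joint speeds; "effort": joint torques, N m; "eef_pos": TCP position; "orientation": TCP orientation; "force": force on the tool from outside, world axes, zero at the start; "wrist_torque": the same for the moment, N m; "finger_gap": finger opening in m.
Only numpy, scipy, OpenCV 4.12 (cv2) and the standard library are available. Lean on these libraries where they do the work, as an engineer would, in place of code of your own. Each camera call takes 0.05 s, during which the arm holds its last target.

## Working session

There is one attempt and no reset: what is moved stays moved. The work goes in short steps, Python scripts to look and compute and a shell command to move; the robot and the scene stay as the last step left them, time stands still between calls to the robot, and variables do not carry over. Pictures are saved under pics/ and viewed, and the job is handed in when it is done.

```bash
ls; mkdir -p pics; cat > h.py <<'E'
import numpy as np, cv2
from plant import env, imaging
from scipy.spatial.transform import Rotation as R
def rot(q): return R.from_quat([q[1],q[2],q[3],q[0]]).as_matrix()
def att(a):
    a=np.array(a); return a if a.shape==(3,3) else rot(a)
def snap(n,f):
    s=imaging.snapshot(n); cv2.imwrite('pics/'+f,s['pixels'][:,:,::-1]); np.savez('pics/'+f+'.npz',**{k:np.array(s[k]) for k in('pixels','z_map','K','origin','attitude')}); return s
def ray(s,u,v):
    K=s['K']; d=np.array([(u-K[0,2])/K[0,0],-(v-K[1,2])/K[1,1],-1.]); return np.array(s['origin']),att(s['attitude'])@d
def onz(s,u,v,z):
    o,d=ray(s,u,v); return o+d*(z-o[2])/d[2]
def depth(s,u,v):
    o,d=ray(s,u,v); return o+d*s['z_map'][int(v),int(u)]
E
python3 - <<'E'
from h import *
for n in('scene','side','wrist'):
    s=snap(n,n+'0.png'); print(n,[k for k in s],s['K'].tolist(),s['origin'],s['attitude'])
s=env.read_state();print(s, att(s['orientation']).round(3))
E
```

```text
pics
scene ['pixels', 'z_map', 'K', 'origin', 'attitude'] [[419.7667221770841, 0.0, 319.75233358341256], [0.0, 419.7667221770841, 198.88330987636948], [0.0, 0.0, 1.0]] [-0.00976726  0.32034141  0.55218832] [-0.44836123 -0.22365413  0.40061289  0.76711169]
side ['pixels', 'z_map', 'K', 'origin', 'attitude'] [[416.34907846188844, 0.0, 317.12544524576924], [0.0, 416.34907846188844, 203.4700438030493], [0.0, 0.0, 1.0]] [ 0.48532174 -0.77975806  0.56392812] [ 0.87851503  0.47411773 -0.0277091  -0.05153571]
wrist ['pixels', 'z_map', 'K', 'origin', 'attitude'] [[291.20812822636555, 0.0, 324.02831038972954], [0.0, 291.20812822636555, 204.58871026567766], [0.0, 0.0, 1.0]] [ 0.3451802  -0.58455673  0.38446145] [ 0.8301519  -0.11870902  0.07819779 -0.5391114 ]
{'time': 0.15, 'joint_positions': array([ 1.04487376,  0.47760989,  0.02237775,  1.55616568, -0.01151232,
        1.10934708, -0.08309605]), 'dq': array([-0.0013676 , -0.00014496,  0.00032365, -0.00374831, -0.00109593,
        0.00067602, -0.00098155]), 'effort': array([ 2.98201703e-03, -5.83288443e+01,  1.53673857e+00, -2.72877538e+01,
       -5.41498326e-02,  1.44025806e-02,  1.12638318e-04]), 'eef_pos': array([ 0.27369125, -0.61652496,  0.22193069]), 'orientation': array([-0.14617056, -0.69159562, -0.14712271,  0.69187035]), 'force': array([-0.29686906,  0.53276549, -0.4631816 ]), 'wrist_torque': array([-0.02556463, -0.01882415, -0.06995608]), 'finger_gap': 0.0880211665405318} [[-0.001  0.406 -0.914]
 [ 0.001 -0.914 -0.406]
 [-1.    -0.001  0.   ]]
```

View pics/scene0.png

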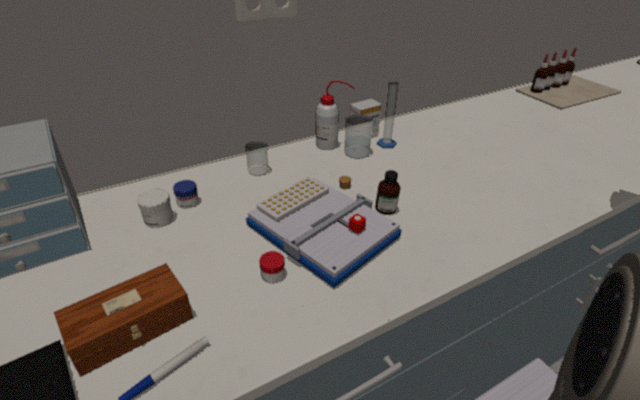

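View pics/side0.png

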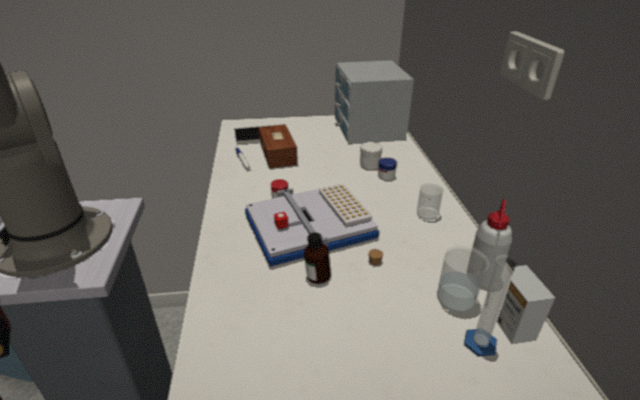

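View pics/wrist0.png

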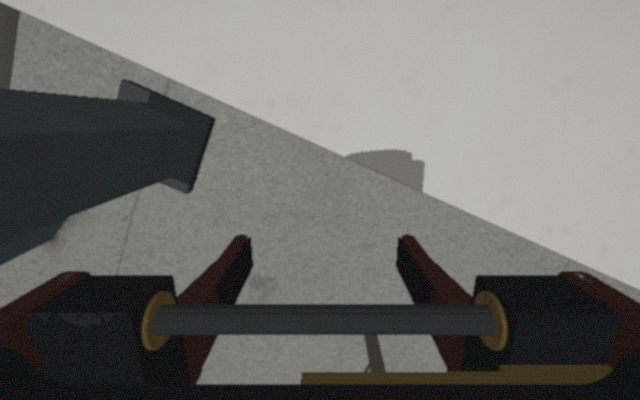

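Scene view: the filler is at about (325,225), with the red knob at (357,223), capsules at (293,198), bottle at (388,195), cork at (345,182) and jar at (272,266). Side view: the knob is at (281,219), bottle at (317,260) and cork at (376,257). Next I'll measure these.

```bash
cat > m.py <<'E'
from h import *
L={n:dict(np.load(f'pics/{n}0.png.npz')) for n in('scene','side')}
def blobs(s,lo,hi,roi,hue2=None):
    hsv=cv2.cvtColor(s['pixels'],cv2.COLOR_RGB2HSV); m=cv2.inRange(hsv,lo,hi)
    if hue2: m|=cv2.inRange(hsv,*hue2)
    k=np.zeros_like(m);u0,v0,u1,v1=roi;k[v0:v1,u0:u1]=255
    return m&k
def cen(m):
    n,l,st,c=cv2.connectedComponentsWithStats(m);i=1+np.argmax(st[1:,4]);return c[i],st[i],l==i
def tri(pa,pb):
    A=[];b=[]
    rs=[ray(L['scene'],*pa),ray(L['side'],*pb)]
    M=np.zeros((3,3));v=np.zeros(3)
    for o,d in rs:
        d=d/np.linalg.norm(d);P=np.eye(3)-np.outer(d,d);M+=P;v+=P@o
    x=np.linalg.solve(M,v);return x,[np.linalg.norm(np.cross(x-o,d/np.linalg.norm(d))) for o,d in rs]
red=((0,150,90),(8,255,255));r2=((172,150,90),(180,255,255))
roi={'scene':(340,205,375,245),'side':(268,205,292,232)}
cs=[]
for n in L:
    c,st,mm=cen(blobs(L[n],*red,roi[n],r2));cs.append(c);s=L[n]
    v,u=np.nonzero(mm);P=np.array([depth(s,a,b) for a,b in zip(u,v)])
    print(n,c,st,'z',np.percentile(P[:,2],[5,50,95]).round(4))
    T=P[P[:,2]>np.percentile(P[:,2],97)-.004];print(' top mean',T.mean(0).round(4),len(T), 'minmax',T.min(0).round(3),T.max(0).round(3))
print('tri',tri(*cs))
# blue base
for n,roi_ in(('scene',(235,170,410,285)),('side',(235,180,390,265))):
    s=L[n];m=blobs(s,(100,130,40),(125,255,255),roi_)
    v,u=np.nonzero(m);P=np.array([depth(s,a,b) for a,b in zip(u,v)]);P=P[(P[:,2]>0.003)&(P[:,2]<.045)]
    r=cv2.minAreaRect(P[:,:2].astype(np.float32)*1000);print(n,len(P),'base z',P[:,2].min(),P[:,2].max(),r);print(cv2.boxPoints(r).round(0).tolist())
# deck-level: everything z in .03-.045 within region
for n in L:
    s=L[n];K=s['K'];vv,uu=np.mgrid[0:400,0:640]
    d=np.stack([(uu-K[0,2])/K[0,0],-(vv-K[1,2])/K[1,1],-np.ones((400,640))],-1)
    P=s['origin']+(d*s['z_map'][...,None])@att(s['attitude']).T
    np.save(f'pics/{n}P.npy',P)
    m=((P[...,2]>.03)&(P[...,2]<.041)&(s['z_map']>0)).astype(np.uint8)*255
    m=cv2.morphologyEx(m,cv2.MORPH_OPEN,np.ones((3,3)));c,st,mm=cen(m)
    q=P[mm];r=cv2.minAreaRect(q[:,:2].astype(np.float32)*1000);print(n,'deck',st,np.median(q[:,2]),r)
    m=blobs(s,(20,90,90),(35,255,255),(240,170,380,230));v,u=np.nonzero(m);
    if len(u): print(n,'capsules',len(u),P[v,u].mean(0).round(4),np.median(P[v,u,2]))
E
python3 m.py
```

```text
scene [355.68484848 223.28484848] [349 214  16  19 165] z [0.0464 0.0617 0.0672]
 top mean [ 0.489  -0.0559  0.0656] 72 minmax [ 0.479 -0.07   0.064] [ 0.502 -0.044  0.069]
side [281.13114754 220.62295082] [275 213  13  15 122] z [0.0461 0.0602 0.0665]
 top mean [ 0.4925 -0.0674  0.0651] 47 minmax [ 0.481 -0.077  0.063] [ 0.504 -0.054  0.067]
tri (array([ 0.49431398, -0.05860299,  0.05057655]), [np.float64(0.0013110294733869772), np.float64(0.0013110294733870945)])
scene 1067 base z 0.008135089413868202 0.026886439143821494 ((492.983154296875, 25.2718505859375), (308.0700988769531, 152.27410888671875), 54.14561462402344)
[[341.0, -55.0], [464.0, -144.0], [645.0, 106.0], [521.0, 195.0]]
side 708 base z 0.00796648962802693 0.02574114724539145 ((528.6956176757812, -96.5517349243164), (149.67628479003906, 304.6050720214844), 68.22613525390625)
[[359.0, -110.0], [642.0, -223.0], [698.0, -84.0], [415.0, 29.0]]
scene deck [ 285  202  115   73 3306] 0.03631924558733168 ((486.42303466796875, -34.574920654296875), (111.43386840820312, 213.92323303222656), 10.920509338378906)
scene capsules 212 [0.6362 0.0065 0.0523] 0.05239274280236553
side deck [ 247  194   62   62 2100] 0.03563169313042286 ((486.1002502441406, -39.48887634277344), (94.864013671875, 198.81910705566406), 15.674237251281738)
side capsules 104 [ 0.6404 -0.0088  0.0524] 0.05248374949267626
```

```bash
cat > m2.py <<'E'
from m import *
print('-----')
Q=[]
for n in L:
    P=np.load(f'pics/{n}P.npy');s=L[n]
    near=(abs(P[...,0]-.55)<.2)&(abs(P[...,1]+.02)<.17)
    m=(near&(P[...,2]>.032)&(P[...,2]<.0385)).astype(np.uint8)*255
    m=cv2.morphologyEx(m,cv2.MORPH_OPEN,np.ones((3,3)))
    k,l,st,c=cv2.connectedComponentsWithStats(m)
    keep=np.isin(l,[i for i in range(1,k) if st[i,4]>60])
    q=P[keep];Q.append(q);r=cv2.minAreaRect(q[:,:2].astype(np.float32)*1000);print(n,len(q),r)
    # rectified
    xs=np.arange(.38,.74,.0006);ys=np.arange(.14,-.2,-.0006)
    X,Y=np.meshgrid(xs,ys,indexing='ij');X=X[::-1]
    W=np.stack([X,Y,np.full_like(X,.036)],-1)-s['origin'];C=W@att(s['attitude'])
    u=s['K'][0,2]+s['K'][0,0]*C[...,0]/-C[...,2];v=s['K'][1,2]+s['K'][1,1]*C[...,1]/C[...,2]
    im=cv2.remap(s['pixels'],u.astype(np.float32),v.astype(np.float32),cv2.INTER_LINEAR)
    cv2.imwrite(f'pics/{n}_rect.png',im[:,:,::-1])
    # plate top
    q2=P[near&(P[...,2]>.0475)&(P[...,2]<.0535)&(P[...,0]>.58)];r=cv2.minAreaRect(q2[:,:2].astype(np.float32)*1000);print(' plate',len(q2),r)
q=np.vstack(Q);r=cv2.minAreaRect(q[:,:2].astype(np.float32)*1000);print('both',r)
E
python3 m2.py | sed -n '/-----/,$p'
```

```text
-----
scene 4980 ((557.595703125, -23.169708251953125), (241.81396484375, 198.7710418701172), 15.518261909484863)
 plate 1219 ((636.568603515625, -20.994606018066406), (206.24368286132812, 102.65140533447266), 88.10353088378906)
side 3591 ((555.7932739257812, -20.086349487304688), (239.5634765625, 198.28216552734375), 15.697710990905762)
 plate 967 ((638.5790405273438, -0.3553009033203125), (64.08087158203125, 152.17245483398438), 15.502826690673828)
both ((556.512451171875, -22.249160766601562), (241.48959350585938, 201.86843872070312), 14.920370101928711)
```

View rects.

View pics/scene_rect.png

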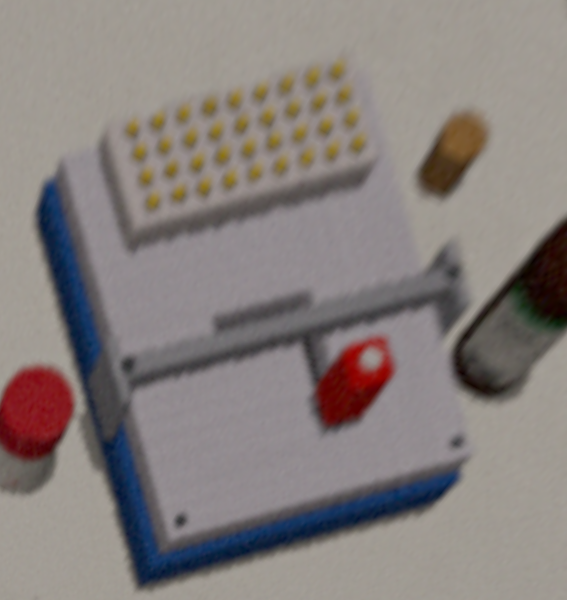

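View pics/side_rect.png

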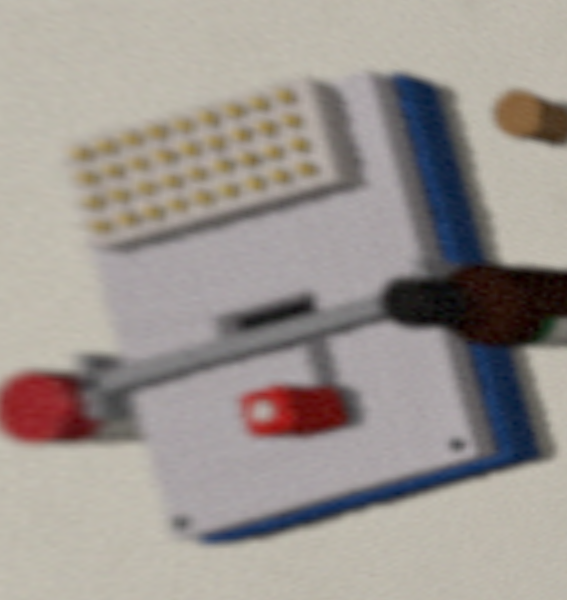

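The rectified views agree. The filler yaw is about 15.5° and the knob is near (0.493, -0.060), at the front end of the long leg. The L's corner is near (0.56, -0.04) and its short leg runs left. I'll close the fingers, travel high to just in front of the knob, and look again with the wrist camera.

```bash
python3 -m creep '[0,-0.426,-0.392,0,0,0,0, 0,-0.426,-0.392,0,0,0,0, 0,-0.426,-0.392,0,0,0,0, 0,-0.426,-0.392,0,0,0,0, 0,-0.426,-0.392,0,0,0,0]' 30
cat > st.py <<'E'
import sys
from h import *
s=env.read_state();M=rot(s['orientation']);p=s['eef_pos']
print(round(s['time'],2),p.round(4),'F',s['force'].round(2),'gap',round(s['finger_gap'],4),'yheading',np.degrees(np.arctan2(M[1,1],M[0,1])).round(2),'tilt',M[:,0].round(3))
if len(sys.argv)>3:
    t=np.array([float(a) for a in sys.argv[1:4]]);print('tool shift to target',(M.T@(t-p)).round(4))
E
python3 st.py .459 -.069 .2
```

```text
time: 0.65
eef_pos: [0.3541, -0.3781, 0.2225]
orientation: [-0.147, -0.692, -0.147, 0.692]
force: [0.6, 0.3, 0.8]
finger_gap: 0.0513
0.65 [ 0.3541 -0.3781  0.2225] F [0.64 0.3  0.84] gap 0.0513 yheading -66.07 tilt [-0.  0. -1.]
tool shift to target [ 0.0225 -0.24   -0.2212]
```

```bash
python3 -m creep '[0,-0.24,-0.221,0,0,0,0, 0,-0.24,-0.221,0,0,0,0, 0,-0.24,-0.221,0,0,0,0, 0,-0.24,-0.221,0,0,0,0, 0,-0.24,-0.221,0,0,0,0]'
python3 st.py .459 -.069 .2
```

```text
time: 1.15
eef_pos: [0.4342, -0.1414, 0.2228]
orientation: [0.147, 0.692, 0.146, -0.692]
force: [1.3, 0.2, -0.1]
finger_gap: 0.0111
1.15 [ 0.4342 -0.1414  0.2228] F [ 1.27  0.15 -0.08] gap 0.0111 yheading -66.08 tilt [ 0. -0. -1.]
tool shift to target [ 0.0228 -0.0562 -0.052 ]
```

```bash
python3 -m creep '[0,-0.04,-0.035,8.5,0,0,0, 0,-0.06,-0.05,8.5,0,0,0, 0,-0.06,-0.05,8.5,0,0,0, 0,-0.06,-0.05,8.5,0,0,0]'
python3 st.py .459 -.069 .2
python3 - <<'E'
from h import *
snap('wrist','w1.png')
E
```

```text
time: 1.55
eef_pos: [0.4554, -0.0678, 0.2225]
orientation: [-0.096, -0.7, -0.096, 0.701]
force: [0.1, 0.5, 0.5]
finger_gap: 0.0004
1.55 [ 0.4554 -0.0678  0.2225] F [0.1  0.53 0.47] gap 0.0004 yheading -74.43 tilt [-0. -0. -1.]
tool shift to target [ 0.0225  0.0022 -0.0032]
```

View pics/w1.png

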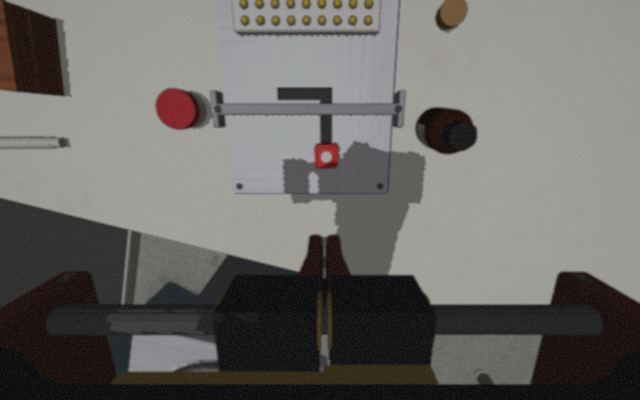

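The wrist view shows the fingers closed at (322,240), the knob top at (327,156), the slot's long leg on column 326, the short leg on row 94 out to column 278, and the bar at row 108. I'll measure from this second place.

```bash
cat > w.py <<'E'
import sys
from h import *
s=dict(np.load(f'pics/{sys.argv[1]}.png.npz'));print(s['origin'])
hsv=cv2.cvtColor(s['pixels'],cv2.COLOR_RGB2HSV)
m=cv2.inRange(hsv,(0,150,80),(8,255,255))|cv2.inRange(hsv,(172,150,80),(180,255,255))
roi=[int(a) for a in sys.argv[2:6]]
k=np.zeros_like(m);k[roi[1]:roi[3],roi[0]:roi[2]]=255;m&=k
m=cv2.morphologyEx(m,cv2.MORPH_CLOSE,np.ones((5,5)))
v,u=np.nonzero(m)
P=np.array([depth(s,a,b) for a,b in zip(u,v)])
top=P[:,2]>.061;uv=np.stack([u,v],1)[top].astype(np.float32)
r=cv2.minAreaRect(uv);c=r[0];print('rect',r,'topz',np.median(P[top,2]),'knob(ray z.066)',onz(s,c[0],c[1],.066).round(4),'cloud mean',P[top].mean(0).round(4))
# dark slot
g=cv2.cvtColor(s['pixels'],cv2.COLOR_RGB2GRAY)
for n,p in dict(longtop=(326,120),longlow=(326,140),sl_end=(278,94),sl_mid=(300,94),corner=(326,94)).items() if len(sys.argv)>6 else []:
    print(n,onz(s,*p,.036).round(4))
f=np.array([np.cos(np.radians(15.5)),np.sin(np.radians(15.5))])
P=s['origin']
E
python3 w.py w1 305 135 350 180 1
python3 - <<'E'
from h import *
s=dict(np.load('pics/w1.png.npz'));g=cv2.cvtColor(s['pixels'],cv2.COLOR_RGB2GRAY)
print(g[94,268:345]);print(g[84:106,300]);print(g[130,312:342])
# deck edges fit
for row in(60,80,130,150,180): 
    print(row,g[row,222:240:2],g[row,378:405:2])
E
```

```text
[ 0.53065738 -0.04620908  0.38514563]
rect ((326.0, 155.5), (23.0, 22.0), 90.0) topz 0.0660324640386386 knob(ray z.066) [ 0.4946 -0.0584  0.066 ] cloud mean [ 0.4949 -0.0587  0.066 ]
longtop [ 0.5303 -0.0486  0.036 ]
longlow [ 0.5086 -0.0547  0.036 ]
sl_end [0.5427 0.011  0.036 ]
sl_mid [ 0.5494 -0.0128  0.036 ]
corner [ 0.5573 -0.041   0.036 ]
[159 165 159 160 161 161 160 159 142 111  69  46  45  49  51  47  47  48
  47  48  51  48  47  49  48  42  48  45  51  49  44  48  45  47  44  50
  42  52  49  46  45  50  48  47  49  49  50  41  46  49  45  43  47  44
  45  49  42  40  48  49  49  39  48  81 121 152 161 161 162 162 161 163
 160 164 158 160 160]
[162 158 148 105  59  47  47  49  46  43  45  47  47  51  53  82 123 154
 145 119 107 113]
[164 161 163 161 163 158 157 141 101  59  41  47  42  43  50  45  41  42
  52  85 130 158 161 159 163 160 162 161 160 160]
60 [157 159 157 157 160 158 158 158 157] [155 150 152 153 155 152 152 151 132 126 157 157 157 154]
80 [158 159 156 158 159 159 157 160 157] [155 153 152 156 153 154 154 147 105 150 158 158 160 158]
130 [162 161 161 161 162 160 159 163 165] [155 156 157 155 156 154 124 129 160 159 160 158 156 153]
150 [159 159 160 160 160 163 165 161 160] [ 94 112 121 139 142 145 111 141 149 156 159 154 158 155]
180 [160 160 159 161 157 157 158 156 158] [90 86 89 87 84 69 95 93 96 96 97 96 90 90]
```

Knob at (0.4947, -0.0586), top z 0.066, which matches the text. The TCP is 40 mm in front of it and aligned to within 2 mm, so I'll descend to z ≈ 0.050.

```bash
python3 -m creep '[0.045,0.001,0,0,0,0,0, 0.09,0.0015,0,0,0,0,0, 0.13,0.0015,0,0,0,0,0, 0.16,0.0015,0,0,0,0,0, 0.16,0.0015,0,0,0,0,0]'; python3 -m creep '[0.006,0,0,0,0,0,0, 0.012,0,0,0,0,0,0, 0.012,0,0,0,0,0,0]'
python3 st.py .4947 -.0586 .05
python3 - <<'E'
from h import *
snap('scene','s2.png');snap('wrist','w2.png')
E
```

```text
time: 2.1
eef_pos: [0.4524, -0.0712, 0.0594]
orientation: [-0.094, -0.698, -0.095, 0.704]
force: [0.1, 0.7, 0.3]
finger_gap: 0.0002
time: 2.4
eef_pos: [0.4565, -0.0701, 0.0513]
orientation: [0.095, 0.701, 0.095, -0.7]
force: [0.3, -0.2, 0.4]
finger_gap: 0.0002
2.4 [ 0.4565 -0.0701  0.0513] F [ 0.26 -0.18  0.41] gap 0.0002 yheading -74.6 tilt [ 0.002 -0.    -1.   ]
tool shift to target [ 0.0014 -0.0009 -0.0399]
```

View pics/w2.png

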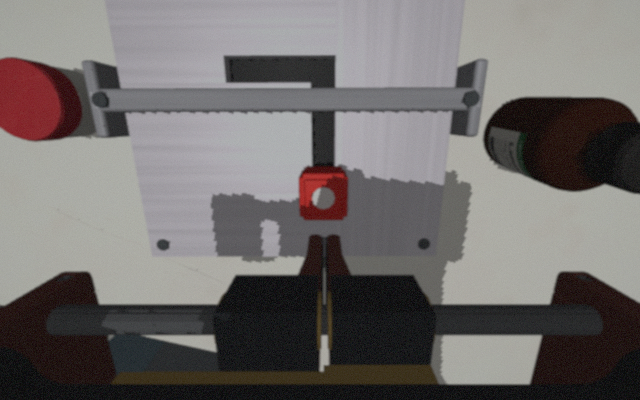

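View pics/s2.png

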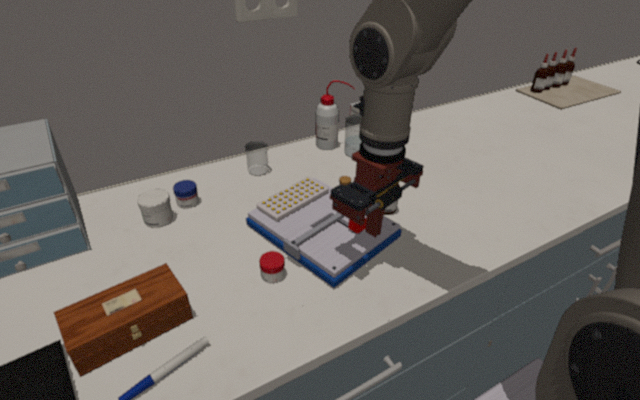

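The fingertips (325,240) are lined up with the knob (324,193). Now I'll push along the long leg.

```bash
python3 -m creep '[0,0,-0.012,0,0,0,0, 0,0,-0.024,0,0,0,0, 0,0,-0.036,0,0,0,0, 0,0,-0.048,0,0,0,0, 0,0,-0.06,0,0,0,0]';  python3 st.py .4947 -.0586 .05; python3 -m creep '[0,0,-0.006,0,0,0,0, 0,0,-0.012,0,0,0,0, 0,0,-0.018,0,0,0,0, 0,0,-0.018,0,0,0,0]'
python3 st.py .558 -.0408 .05
python3 - <<'E'
from h import *
snap('wrist','w3.png')
E
```

```text
time: 3.0
eef_pos: [0.5148, -0.0534, 0.0506]
orientation: [-0.095, -0.701, -0.095, 0.701]
force: [-2.8, -1.2, 1.4]
finger_gap: 0.0005
3.0 [ 0.5148 -0.0534  0.0506] F [-2.76 -1.2   1.44] gap 0.0005 yheading -74.56 tilt [-0. -0. -1.]
tool shift to target [ 0.0006 -0.0003  0.0208]
time: 3.4
eef_pos: [0.5322, -0.0483, 0.0507]
orientation: [0.095, 0.701, 0.095, -0.7]
force: [-0.2, 0.1, -0.4]
finger_gap: 0.0004
3.4 [ 0.5322 -0.0483  0.0507] F [-0.25  0.08 -0.36] gap 0.0004 yheading -74.53 tilt [ 0.001  0.001 -1.   ]
tool shift to target [ 0.0007 -0.0003 -0.0269]
```

View pics/w3.png

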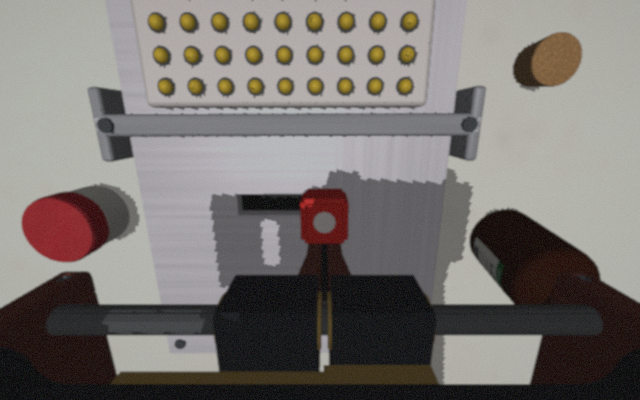

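The knob (324,216) is in contact and the bar (row 124) is nearing the plate. I'll keep pushing until the force rises.

```bash
python3 -m creep '[0,0,-0.003,0,0,0,0, 0,0,-0.006,0,0,0,0]';  python3 st.py .558 -.0408 .05; python3 -m creep '[0,0,-0.003,0,0,0,0, 0,0,-0.005,0,0,0,0]'
python3 st.py .558 -.0408 .05
```

```text
time: 3.65
eef_pos: [0.534, -0.0481, 0.0503]
orientation: [-0.095, -0.699, -0.095, 0.703]
force: [-12.9, -2.5, 12.1]
finger_gap: 0.0002
3.65 [ 0.534  -0.0481  0.0503] F [-12.92  -2.48  12.06] gap 0.0002 yheading -74.6 tilt [-0.006 -0.001 -1.   ]
tool shift to target [ 0.0002 -0.0007 -0.025 ]
time: 3.85
eef_pos: [0.5342, -0.0481, 0.0497]
orientation: [-0.095, -0.695, -0.094, 0.706]
force: [-22.6, -4.3, 20.9]
finger_gap: 0.0003
3.85 [ 0.5342 -0.0481  0.0497] F [-22.58  -4.35  20.95] gap 0.0003 yheading -74.65 tilt [-0.015 -0.004 -1.   ]
tool shift to target [-0.0007 -0.0008 -0.0249]
```

Firm stop at 22 N, so it is at the corner. Next I'll back off and lift to check.

```bash
python3 -m creep '[0,0,0.012,0,0,0,0, 0,0,0.027,0,0,0,0, -0.03,0,0.035,0,0,0,0, -0.07,0,0.035,0,0,0,0, -0.1,0,0.035,0,0,0,0]'; python3 -m creep '[0,0,0,0,0,0,0, 0,0,0,0,0,0,0]'
python3 - <<'E'
from h import *
snap('wrist','w4.png')
E
python3 st.py .558 -.0408 .15
python3 w.py w4 250 80 400 235
```

```text
time: 4.35
eef_pos: [0.5085, -0.0552, 0.1528]
orientation: [0.095, 0.702, 0.095, -0.7]
force: [1.1, 0.2, 0.6]
finger_gap: 0.0001
time: 4.55
eef_pos: [0.5086, -0.0553, 0.1513]
orientation: [0.095, 0.702, 0.095, -0.7]
force: [-0.5, -0.0, -0.6]
finger_gap: 0.0003
4.6 [ 0.5078 -0.0553  0.1503] F [ 0.28 -0.12 -0.41] gap 0.0002 yheading -74.56 tilt [ 0. -0. -1.]
tool shift to target [ 0.0003 -0.0006 -0.0523]
[ 0.58347107 -0.03397772  0.3141683 ]
rect ((323.5, 152.0), (30.0, 29.0), 90.0) topz 0.06609461397788963 knob(ray z.066) [ 0.5584 -0.0406  0.066 ] cloud mean [ 0.559  -0.0406  0.0683]
```

View pics/w4.png

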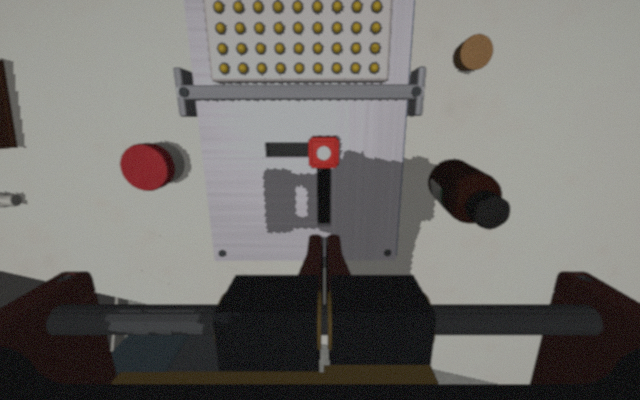

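The knob now sits at the corner, (0.5584, -0.0406), about 66 mm from its first position, with the short leg open to its left (265–310, 150). The bottle is at (470,195) and undisturbed. Next I'll go above the spot 40 mm to the right of the knob and descend.

```bash
python3 -m creep '[0,0.02,-0.027,0,0,0,0, 0,0.039,-0.0525,0,0,0,0, 0.03,0.039,-0.0525,0,0,0,0, 0.06,0.039,-0.0525,0,0,0,0, 0.075,0.039,-0.0525,0,0,0,0]'; python3 -m creep '[0.012,0,0,0,0,0,0, 0.023,0,0,0,0,0,0, 0.023,0,0,0,0,0,0]'
python3 - <<'E'
from h import *
snap('wrist','w5.png')
E
python3 st.py .5585 -.0406 .05
```

```text
time: 5.1
eef_pos: [0.5665, -0.0787, 0.0717]
orientation: [-0.095, -0.699, -0.096, 0.703]
force: [-0.4, -0.3, -0.1]
finger_gap: 0.0004
time: 5.4
eef_pos: [0.5682, -0.0787, 0.0516]
orientation: [-0.095, -0.7, -0.095, 0.701]
force: [-0.5, -0.4, -0.6]
finger_gap: 0.0003
5.45 [ 0.5688 -0.0788  0.0525] F [0.41 0.3  0.46] gap 0.0008 yheading -74.55 tilt [-0.  0. -1.]
tool shift to target [ 0.0025 -0.0396 -0.0002]
```

View pics/w5.png

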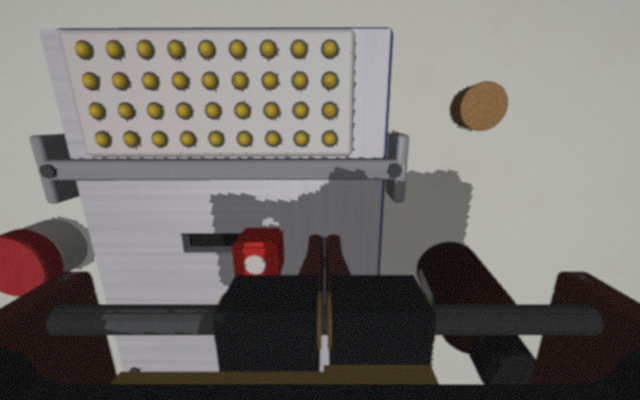

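The fingertips (325,240) are level with the knob (258,250), to its right. Forces are zero and nothing touches the bottle. Now the sideways push.

```bash
python3 -m creep '[0,-0.01,0,0,0,0,0, 0,-0.02,0,0,0,0,0, 0,-0.03,-0.0005,0,0,0,0, 0,-0.04,-0.001,0,0,0,0, 0,-0.05,-0.001,0,0,0,0]';  python3 st.py .5457 .0057 .05; python3 -m creep '[0,-0.005,0,0,0,0,0, 0,-0.01,0,0,0,0,0, 0,-0.01,0,0,0,0,0]'
python3 st.py .5457 .0057 .05
python3 - <<'E'
from h import *
snap('wrist','w6.png')
E
```

```text
time: 5.95
eef_pos: [0.5566, -0.0296, 0.0531]
orientation: [0.095, 0.701, 0.095, -0.7]
force: [-0.1, -1.8, 1.0]
finger_gap: 0.0007
5.95 [ 0.5566 -0.0296  0.0531] F [-0.1  -1.81  0.96] gap 0.0007 yheading -74.54 tilt [ 0.001 -0.    -1.   ]
tool shift to target [ 0.003  -0.0369  0.0011]
time: 6.25
eef_pos: [0.5539, -0.0196, 0.0527]
orientation: [0.095, 0.701, 0.096, -0.701]
force: [-0.6, -0.4, -0.2]
finger_gap: 0.0005
6.25 [ 0.5539 -0.0196  0.0527] F [-0.59 -0.37 -0.22] gap 0.0005 yheading -74.5 tilt [ 0.     0.001 -1.   ]
tool shift to target [ 0.0027 -0.0266  0.0011]
```

View pics/w6.png

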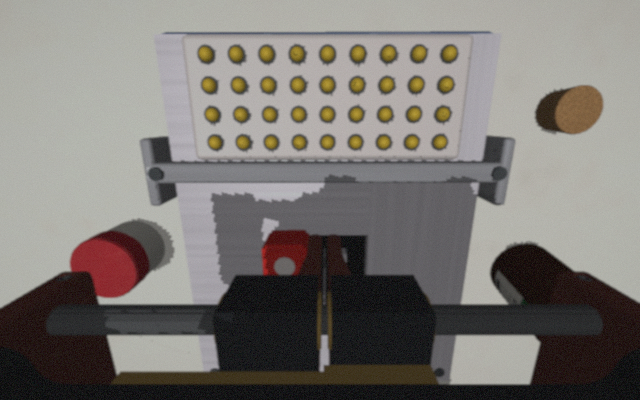

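The knob (285,250) is in contact with the fingers and has moved well along the short leg, with the corner now open at (355,250). I'll continue until the force rises.

```bash
python3 -m creep '[0,-0.004,0,0,0,0,0, 0,-0.008,0,0,0,0,0]'; python3 st.py .5457 .0057 .05
```

```text
time: 6.5
eef_pos: [0.5523, -0.0155, 0.0526]
orientation: [0.096, 0.701, 0.093, -0.701]
force: [4.9, -12.7, -3.0]
finger_gap: 0.0005
6.5 [ 0.5523 -0.0155  0.0526] F [  4.88 -12.7   -3.04] gap 0.0005 yheading -74.64 tilt [ 0.001 -0.003 -1.   ]
tool shift to target [ 0.0026 -0.0222  0.0008]
```

```bash
python3 -m creep '[0,-0.003,0,0,0,0,0, 0,-0.006,0,0,0,0,0]'; python3 st.py .5457 .0057 .05
```

```text
time: 6.7
eef_pos: [0.5522, -0.0152, 0.0528]
orientation: [0.096, 0.702, 0.09, -0.7]
force: [9.4, -24.2, -5.1]
finger_gap: 0.0003
6.7 [ 0.5522 -0.0152  0.0528] F [  9.36 -24.24  -5.1 ] gap 0.0003 yheading -74.86 tilt [ 0.003 -0.008 -1.   ]
tool shift to target [ 0.0026 -0.0219  0.0008]
```

Hard stop at 26 N. I'll retreat, lift clear and check.

```bash
python3 -m creep '[0,0.01,0,0,0,0,0, 0,0.022,0,0,0,0,0, -0.03,0.03,0,0,0,0,0, -0.07,0.03,0.02,0,0,0,0, -0.11,0.03,0.05,0,0,0,0]'; python3 -m creep '[-0.03,0,0,0,0,0,0, -0.03,0,0,0,0,0,0, -0.03,0,0,0,0,0,0]'
python3 - <<'E'
from h import *
snap('wrist','w7.png');snap('scene','s7.png');snap('side','d7.png')
E
python3 st.py; python3 w.py w7 230 60 400 235
```

```text
time: 7.2
eef_pos: [0.5103, -0.0488, 0.1635]
orientation: [0.095, 0.701, 0.096, -0.701]
force: [0.2, -0.4, 0.6]
finger_gap: 0.0004
time: 7.5
eef_pos: [0.5103, -0.0493, 0.1931]
orientation: [0.095, 0.701, 0.095, -0.7]
force: [-0.0, -0.5, -0.1]
finger_gap: 0.0002
7.65 [ 0.5093 -0.0492  0.1913] F [-1.08 -0.22  0.05] gap 0.0008 yheading -74.53 tilt [-0.003  0.    -1.   ]
[ 0.58532799 -0.02793898  0.35592276]
rect ((281.5, 150.5), (25.0, 25.0), 90.0) topz 0.06604248856481643 knob(ray z.066) [0.5461 0.0046 0.066 ] cloud mean [0.5464 0.0042 0.0672]
```

View pics/w7.png

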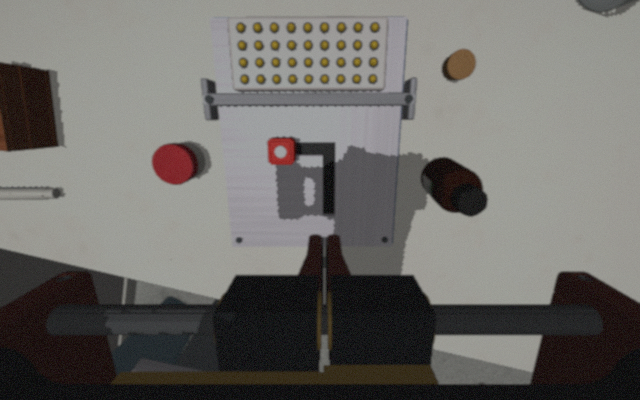

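View pics/d7.png

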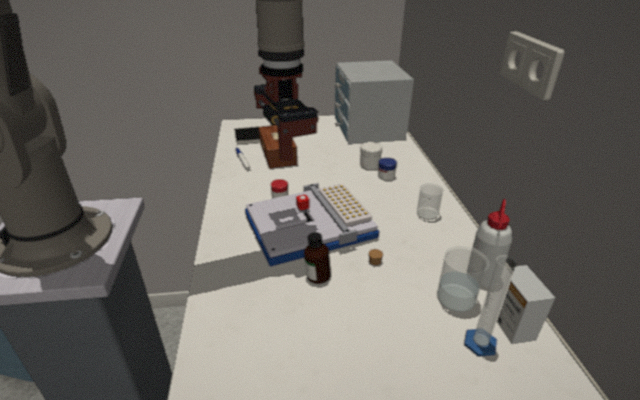

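Side view: the knob (302,203) is at the left end of the short leg. The bottle (317,260), cork (376,257) and jar (280,190) are where they were at the start. The arm is clear, with the TCP at z 0.19.

```bash
python3 -c "
from plant import env
print(env.sign_off())"
```

```text
the job is handed in; nothing more can be done
None
```

The capsule filler is closed and locked, and I handed the job in at about 7.7 s; sign-off reports no verdict.

I kept the fingers closed throughout and only pushed. The knob went along the long leg to a firm stop (about 23 N horizontal), then along the short leg to a second firm stop (about 26 N). After that I lifted clear to z ≈ 0.19 m.

**Knob travel:** the wrist camera showed about 66 mm on the long leg and 47 mm on the short leg.
- The 66 mm is below the nominal 70 mm and just short of the 66.5 mm limit. The knob may have started slightly into the slot, or the camera may be a few mm off.
- The knob did enter the short leg, which by the task's description is only possible with the carriage above 68 mm.
- The 47 mm is above the 44 mm required.

**Surroundings:** the bottle, jar and cork looked unmoved in the side view, by eye rather than measured. The force reading in the lifted pose was within noise (about 1 N).

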